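Rack the fixing pins, fit the nested lids, take off the outer lid alone

ROBOT

A 6-joint arm with a two-finger parallel gripper is mounted at the origin on the work surface. World frame = base frame: x ahead of the robot, y to its left, z up, the work surface at z = 0. Lengths are in mm, angles in rad, forces in N, time in s.
With the tool pointing down it reaches from about 400 to 925 mm from the base axis. Payload 12.5 kg.
Tool frame: the origin (TCP) lies midway between the tips of the shut fingers; the grasp point (between the pads) lies 19 mm behind it; z points along the fingers, y is the line along which they close (so a half turn about z gives the same grasp; the last joint's range is limited). The gripper opens to 95 mm and grips with 3 to 60 N. Pads are 20 mm wide; open, the fingers measure 119 mm over their backs; the gripper's body (75 mm by 180 mm) begins 59 mm behind the grasp point.
Start: joints at [1.005, 0.491, 1.559, -0, 1.092, -0.106], TCP at [277.344, 560.117, 176.661] pointing down, gripper open.
Joint ranges: [-3.1, 3.1], [-0.84, 2.19], [0.05, 2.79], [-1.13, 4.28], [0.06, 2.93], [-2.69, 2.69]. Speed limits (rad/s): [2.22, 2.22, 2.79, 3.14, 3.14, 3.14].

INTERFACE

Orientations are given as [roll, pitch, yaw] about the fixed x, y, z axes, in that order (R = Rz(yaw) Ry(pitch) Rx(roll)).
In Python, from cell import * gives the robot as it stands. The module is installed in compiled form; this text tells all that it offers.
- The arm moves only by the tool arm_command, never from a script. Its arguments are lists of equal length, an entry for each row: "delta_pos": the shift along the world's x, y, z in units of 250 mm (1.0 is 250 mm), a list of three; "delta_rot": the turn, a rotation vector about the world's x, y, z in units of 90 degrees (1.0 is 90 degrees), a list of three; "claw": the closure, from 0 (fully open) to 1 (shut). In form: {"delta_pos": [[tx, ty, tz], ...], "delta_rot": [[wx, wy, wz], ...], "claw": [claw, ...]}. A call has exactly 5 rows; each row is the pose to reach, as a shift and turn from the pose commanded when the call began; what a row does not reach only later rows make up. A row lasts 1/12 s, in which the tool goes at most 41.7 mm and 7.16 degrees, less where a joint would pass 70% of its speed; a pose out of reach is approached as far as the arm can. A call with a number of a shift or a turn outside -1 to 1 is refused whole. A call with a gripper value outside its range is refused whole. The fingers move at their own pace and stop on an object; the grip force is fixed at half the most. Time passes only in rows, so rows that repeat a pose let the fingers close, or fill a call up. It gives the time, the measured TCP pose, the force, the opening and the grip force at its end, in the units of the state.
- state(): the state, without advancing time (a new reading comes with each control period).
- read_camera(name): name is "side" or "top"; returns the picture (420x560x3 uint8, red, green, blue); there is no depth.
- calibration(name): a dict with "camera_matrix" (3x3 intrinsics, pixels), "T" (4x4, takes a point from camera to world coordinates). Camera axes: x right, y down, z forward; pixel columns grow to the right and rows downward; lengths in mm; the calibration is good to about 2 mm. A picture is of the moment at which its call begins. calibration takes no time and is no camera call.
- job_done(): hands the job in; it is judged then, once.
The state is a dict: "t": time; "joints": joint angles; "qvel": joint speeds; "tau": joint torques, N m; "eef_pos": TCP position; "tcp_rot": TCP orientation; "ft_force": force on the tool from outside, world axes, zero at the start; "moment": the same for the moment, N m; "opening": opening from 0.0 (shut) to 1.0 (fully open); "grip_force": force on a finger pad.
Only numpy, scipy, OpenCV 4.12 (cv2) and the standard library are available. Lean on these libraries where they do the work, as an engineer would, in place of code of your own. Each camera call takes 0.05 s, during which the arm holds its last target. There are 200 camera calls.

TASK

Pack the chandelier's fixing pins: stand the loose long pin in the empty hole of the tin's blue row and the loose short pin in the empty hole of the white row, each fully home, and let go of them. Then pick up both nested lids together by the brass knob, lower them onto the tin, keeping hold of the knob until they sit home, and only then let go. Finally grip the red outer lid by its black collar, lift it straight up by itself until it is completely above the inner lid's knob, leaving the inner lid seated and undisturbed, and finish while still holding the outer lid level and still there above the tin; leave everything else on the table where it is.

Things in the scene. Friction and masses are not known exactly. Their poses are not given: they have to be found in the camera images.
- tin: Fixed open round red tin, 140 mm outside, 130 mm inside, rim 82 mm above its underside. Origin: centre of the underside, z up. Inside, a plastic rack (top at z = 40 mm) has two rows along the tin's x: blue at y = +22 mm, white at y = -22 mm, each with holes at x = +22 mm (empty) and -22 mm (its pin is fixed there, 25 mm proud). A seated inner lid has its origin at z = 70 mm.
- long_hole (a point): Centre of the mouth of the blue row's empty hole: 18 mm wide, 35 mm deep, 40 mm above the tin's underside. A long pin that is home stands 25 mm out of the rack, its top 17 mm below the tin's rim.
- short_hole (a point): Centre of the mouth of the white row's empty hole: 18 mm wide, 15 mm deep, 40 mm above the tin's underside. A short pin that is home stands 25 mm out of it; a long one would stop the lid.
- long_pin: Loose long brass pin standing on the table: 14 mm diameter, 60 mm long, thin dark band near its top, foot chamfered 1.5 mm. Origin: centre of the foot, z up along the pin. 50 to 90 g.
- short_pin: Loose short brass pin standing on the table: as the long one, but 40 mm long. Origin: centre of the foot, z up along the pin. 35 to 60 g.
- inner_lid: Loose aluminium inner lid, standing on the table under the outer lid. Origin: centre of the underside, z up. A plug 122 mm across (tapering to 114 mm at its foot), z = 0 to 12 mm, enters the tin; a flange 140 mm across, z = 12 to 16 mm, comes to rest on the tin's rim. The outer lid lies on this flange and is carried by it. 150 to 260 g.
- knob (a point): Centre of the inner lid's brass knob, 57 mm above the inner lid's origin: 22 mm diameter, 20 mm high, on a 14 mm stem that rises through the hole of the outer lid. When nested, the knob begins 4 mm above the outer lid's collar. Lifting it lifts both lids.
- outer_lid: Loose red outer lid nested over the inner lid, its origin then 16 mm above the inner lid's. Origin: on the axis, at the underside of its 3 mm thick top disc, z up. The disc is 160 mm across with a 38 mm hole. Its skirt, 154 mm inside, hangs to z = -10 mm and goes loosely round flange and tin. 105 to 195 g.
- collar (a point): Centre of the outer lid's black collar, its handle, 15 mm above the outer lid's origin: a ring of 50 mm outside and 38 mm inside diameter round the hole, from z = 3 to 27 mm, gripped from outside. The inner lid's knob passes through it with 8 mm to spare all round.
- locket: Bystander, to be left alone: closed brass locket, a disc 30 mm across, 8 mm high; origin: centre of its underside.
- watch: Bystander, to be left alone: brass pocket watch lying face up, 50 mm across, 12 mm high; origin: centre of its underside.
- clock: Bystander, to be left alone: round dark wooden clock lying face up, 90 mm across, 35 mm high; origin: centre of its underside.
- bowl: Bystander, to be left alone: green plastic bowl, 110 mm across, 50 mm high; origin: centre of its underside.
- candle_cup: Bystander, to be left alone: small open brass candle cup, 40 mm across, 30 mm high; origin: centre of its underside.
- driver: Bystander, to be left alone: screwdriver lying on the table; origin about the middle of its length.
- reel: Bystander, to be left alone: orange and grey plastic reel standing on its flange, 60 mm across, 38 mm high; origin: centre of its underside.

How it is judged (in metres and radians):
On the way, in this order (a step that is already met when the one before it is completed fails the run):
1. both loose pins stand home in their matching rows, released (horizontal distance between long_pin and long_hole below 0.006 m and z of long_pin in the frame of tin between 0.001 and 0.009 m and angle between each of long_pin, short_pin's own z axis and vertical below 0.25 rad and horizontal distance between short_pin and short_hole below 0.006 m and z of short_pin in the frame of tin between 0.021 and 0.029 m and contact force between the fingers and long_pin below 0.1 N and contact force between the fingers and short_pin below 0.1 N), for 0.2 s.
2. both lids are lifted together, nested, above the height of the tin's rim (z of inner_lid in the frame of tin above 0.084 m and horizontal distance between outer_lid and inner_lid below 0.012 m and z of outer_lid in the frame of inner_lid between 0.012 and 0.021 m and angle between outer_lid's own z axis and vertical below 0.08 rad), for 0.1 s.
3. the nested lids are seated on the tin while the knob is still held (horizontal distance between inner_lid and tin below 0.006 m and z of inner_lid in the frame of tin between 0.066 and 0.074 m and angle between inner_lid's own z axis and vertical below 0.06 rad and horizontal distance between outer_lid and inner_lid below 0.012 m and z of outer_lid in the frame of inner_lid between 0.012 and 0.021 m and angle between outer_lid's own z axis and vertical below 0.08 rad and contact force between the fingers and inner_lid above 0.3 N), for 0.05 s.
4. the knob is released and both lids stay seated (horizontal distance between inner_lid and tin below 0.006 m and z of inner_lid in the frame of tin between 0.066 and 0.074 m and angle between inner_lid's own z axis and vertical below 0.06 rad and horizontal distance between outer_lid and inner_lid below 0.012 m and z of outer_lid in the frame of inner_lid between 0.012 and 0.021 m and angle between outer_lid's own z axis and vertical below 0.08 rad and contact force between the fingers and inner_lid below 0.1 N), for 0.2 s.
At the end, for the whole second after the job is handed in: Outer lid held still over the tin (50 mm), level (0.2 rad), origin 155 mm or more above the tin's underside, touching only the fingers; inner lid untouched, seated (4 mm high, 6 mm aside, 0.06 rad); pins in their holes (6 mm), home (4 mm), upright (0.25 rad) (horizontal distance between long_pin and long_hole below 0.006 m and z of long_pin in the frame of tin between 0.001 and 0.009 m and angle between each of long_pin, short_pin's own z axis and vertical below 0.25 rad and horizontal distance between short_pin and short_hole below 0.006 m and z of short_pin in the frame of tin between 0.021 and 0.029 m and horizontal distance between inner_lid and tin below 0.006 m and z of inner_lid in the frame of tin between 0.066 and 0.074 m and angle between inner_lid's own z axis and vertical below 0.06 rad and z of outer_lid in the frame of tin above 0.155 m and horizontal distance between outer_lid and tin below 0.05 m and angle between outer_lid's own z axis and vertical below 0.2 rad and contact force between the fingers and outer_lid above 1 N and contact force between outer_lid and inner_lid below 0.05 N and contact force between outer_lid and tin below 0.05 N and contact force between each of the arm, the fingers and inner_lid below 0.1 N and linear speed of outer_lid below 0.03 m/s and linear speed of inner_lid below 0.02 m/s); the arm keeps its last pose, push and grip.
It fails at once if the outer lid is taken off the inner lid, or knocked off it, while the inner lid is not seated on the tin (z of outer_lid in the frame of inner_lid above 0.03 m and not (horizontal distance between inner_lid and tin below 0.006 m and z of inner_lid in the frame of tin between 0.066 and 0.074 m and angle between inner_lid's own z axis and vertical below 0.06 rad)).
It fails at once if a bystander is moved by more than 30 mm (distance of any of locket, watch, clock, bowl, candle_cup, driver, reel from where it was at the start of the episode above 0.03 m).
It also fails if it takes over 72 s, if anything falls off the work surface, if the arm or the gripper's body presses on something with over 40 N, if the wrist force passes 120 N, or if a joint passes its speed limit or range.

## Working session

There is one attempt and no reset: what is moved stays moved. The work goes in short steps, Python scripts to look and compute and a tool call to move; the robot and the scene stay as the last step left them, time stands still between calls to the robot, and variables do not carry over. Pictures are saved under pics/ and viewed, at most 10 in all, crops included, and the job is handed in when it is done.

Besides the shell and the picture viewer there is one more tool, called after "Emit:" as name(argument=value, ...) on one line, values as JSON. arm_command: Moves the arm, as the interface text tells. Shifts and turns lie within -1 to 1; 1 stands for 250 mm of shift or 90 degrees of turn. Its arguments: {"type":"object","properties":{"delta_pos":{"type":"array"},"delta_rot":{"type":"array"},"claw":{"type":"array"}},"required":["delta_pos","delta_rot","claw"]}

```bash
mkdir -p pics; python3 - <<'E'
from cell import *
import cv2,numpy as np
for n in("side","top"):
    im=read_camera(n); cv2.imwrite(f"pics/{n}0.png",im[:,:,::-1]); c=calibration(n); print(n,np.round(c["camera_matrix"],1).tolist(),np.round(c["T"],4).tolist())
print(state())
E
```

```text
side [[469.2, 0.0, 279.0], [0.0, 469.2, 212.2], [0.0, 0.0, 1.0]] [[-0.8343, -0.2618, 0.4853, -68.5305], [-0.5514, 0.4016, -0.7313, 974.17], [-0.0034, -0.8776, -0.4793, 695.0549], [0.0, 0.0, 0.0, 1.0]]
top [[384.4, 0.0, 286.7], [0.0, 384.4, 208.2], [0.0, 0.0, 1.0]] [[0.0192, -0.9949, 0.0995, 522.6648], [-0.9996, -0.021, -0.0174, 3.8447], [0.0194, -0.0991, -0.9949, 984.0308], [0.0, 0.0, 0.0, 1.0]]
{'t': 0.1, 'joints': array([ 1.00540919e+00,  4.91533574e-01,  1.55938302e+00, -9.45403751e-06,
        1.09168322e+00, -1.05617644e-01]), 'qvel': array([ 0.00051072, -0.00189749, -0.00154792,  0.0013486 , -0.00128425,
        0.00085168]), 'tau': array([ 2.26014570e-03, -6.13624048e+01, -2.58605701e+01,  6.94268290e-02,
        4.70488763e-02, -7.07305344e-05]), 'eef_pos': array([277.1981939 , 559.89252951, 176.1007828 ]), 'tcp_rot': array([-3.14059023e+00, -9.78374203e-05,  2.68182748e+00]), 'ft_force': array([-0.12117401, -1.22044889, -0.32347618]), 'moment': array([ 0.00353441, -0.00356823,  0.017213  ]), 'grip_force': 0.0, 'opening': 1.0040485728709312}
```

View pics/top0.png

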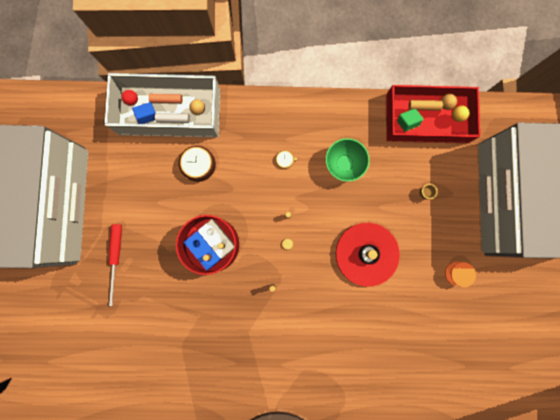

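View pics/side0.png

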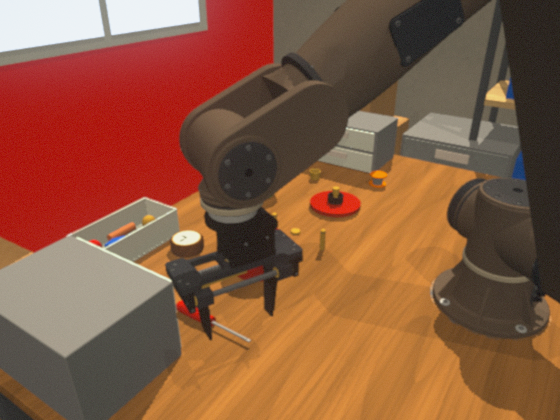

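The top view shows the tin at about (208,244), the lids at (368,254) and the pins' tops at about (272,289) (longer shadow, so the long one) and (288,214). The locket lies at (287,244). In the side view the arm hides the tin, and the long pin is at (322,240).

```bash
cat > h.py <<'E'
import cv2,numpy as np
from cell import *
def ray(n,u,v):
    c=calibration(n);T=np.array(c["T"]);d=T[:3,:3]@np.linalg.inv(c["camera_matrix"])@[u,v,1];return T[:3,3],d
def onz(n,u,v,z):
    o,d=ray(n,u,v);return o+d*(z-o[2])/d[2]
def proj(n,p):
    c=calibration(n);T=np.linalg.inv(c["T"]);q=np.array(c["camera_matrix"])@(T[:3,:3]@p+T[:3,3]);return q[:2]/q[2]
def tri(a,b):
    (o1,d1),(o2,d2)=ray("top",*a),ray("side",*b)
    s=np.linalg.lstsq(np.c_[d1,-d2],o2-o1,rcond=None)[0];p,q=o1+d1*s[0],o2+d2*s[1]
    return (p+q)/2,np.linalg.norm(p-q)
def crop(src,out,x,y,w,h,k):
    im=cv2.imread(src);cv2.imwrite(out,cv2.resize(im[y:y+h,x:x+w],None,fx=k,fy=k,interpolation=cv2.INTER_CUBIC))
E
python3 - <<'E'
from h import *
a=cv2.imread("pics/top0.png");s=cv2.imread("pics/side0.png")
R=lambda i,x,y,w,h,k:cv2.resize(i[y:y+h,x:x+w],None,fx=k,fy=k,interpolation=cv2.INTER_CUBIC)
cv2.imwrite("pics/c1.png",np.vstack([np.hstack([R(a,170,210,80,70,5),R(a,330,215,80,70,5)]),np.hstack([R(a,250,205,50,25,8)[:,:400],R(a,242,280,50,25,8)])]))
for n,u,v,z in [("long",272,289,60),("short",288.5,214.5,40),("locket",287.5,244,8),("tinrim",207.5,244.5,82),("lid",368,254,19),("knob",373,255,67)]: print(n,onz("top",u,v,z).round(1),proj("side",onz("top",u,v,z)).round(1))
E
```

```text
long [422.3  18.8  60. ] [324.1 229.3]
short [601.5 -17.3  40. ] [275.5 212.7]
locket [529.3 -16.9   8. ] [296.4 229.1]
tinrim [524.1 170.8  82. ] [259.2 236.4]
lid [ 508.2 -218.7   19. ] [335.8 200.6]
knob [ 506.8 -219.6   67. ] [337.2 186.8]
```

View pics/c1.png

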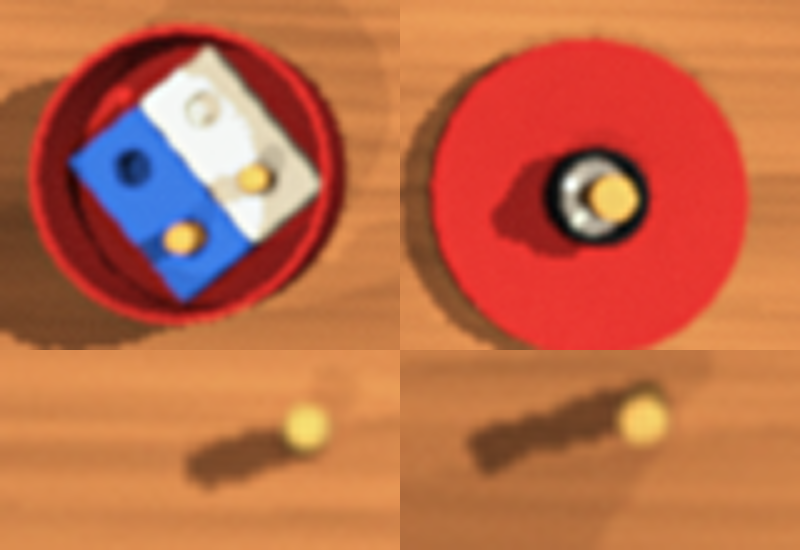

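The crops show the tin with the empty blue hole at crop (133,167), the empty white hole at (203,109), and fixed pins at (182,238) and (256,178). The knob is at (615,198), the collar at (597,198), the short pin at (306,427) and the long pin at (642,420).

```bash
python3 - <<'E'
from h import *
f=lambda X,Y,x,y,k:((X+.5)/k-.5+x,(Y+.5)/k-.5+y)
P={}
for n,(u,v),z in [("long",f(242,70,242,280,8),60),("short",f(306,77,250,205,8),40),("rim",f(187,175,170,210,5),82),("bh",f(133,167,170,210,5),40),("wh",f(203,109,170,210,5),40),("bp",f(182,238,170,210,5),65),("wp",f(256,178,170,210,5),65),("knob",f(215,198,330,215,5),67),("collar",f(197,197,330,215,5),43),("disc",f(190,196,330,215,5),19)]:
    P[n]=onz("top",u,v,z);print(n,P[n].round(1),proj("side",P[n]).round(1))
print("mean4",sum(P[k] for k in("bh","wh","bp","wp"))/4, "x",[np.degrees(np.arctan2(*(P[a]-P[b])[1::-1])) for a,b in(("bh","bp"),("wh","wp"))],"y",[np.degrees(np.arctan2(*(P[a]-P[b])[1::-1])) for a,b in(("bh","wh"),("bp","wp"))])
print([np.linalg.norm(P[a]-P[b]) for a,b in(("bh","bp"),("wh","wp"),("bh","wh"))])
E
```

```text
long [423.9  19.3  60. ] [323.5 229.2]
short [602.3 -15.6  40. ] [275.  212.9]
rim [523.8 172.   82. ] [259.  236.7]
bh [527.2 206.2  40. ] [250.2 256.8]
wh [556.1 173.3  40. ] [248.8 247.2]
bp [494.2 176.3  65. ] [267.9 246.8]
wp [523.  142.5  65. ] [266.1 237.4]
knob [ 508.7 -218.7   67. ] [336.5 186.8]
collar [ 508.6 -215.7   43. ] [335.7 194.1]
disc [ 508.7 -217.7   19. ] [335.5 200.6]
mean4 [525.14405554 174.56845095  52.5       ] x [np.float64(42.044980368946156), np.float64(42.96930232461356)] y [np.float64(131.30529071219425), np.float64(130.4817987480514)]
[np.float64(51.081335051133955), np.float64(51.65341212663633), np.float64(43.75538725291303)]
```

```bash
python3 - <<'E'
from h import *
s=cv2.imread("pics/side0.png");hsv=cv2.cvtColor(s,cv2.COLOR_BGR2HSV)
R=lambda i,x,y,w,h,k:cv2.resize(i[y:y+h,x:x+w],None,fx=k,fy=k,interpolation=cv2.INTER_CUBIC)
cv2.imwrite("pics/c2.png",np.hstack([R(s,305,220,30,50,8),R(s,262,205,30,50,8),R(s,305,172,60,50,5)[:, :300][:400] if 0 else cv2.copyMakeBorder(R(s,305,175,62,45,5),0,175,0,0,cv2.BORDER_CONSTANT)]))
E
```

```text
(no output)
```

View pics/c2.png

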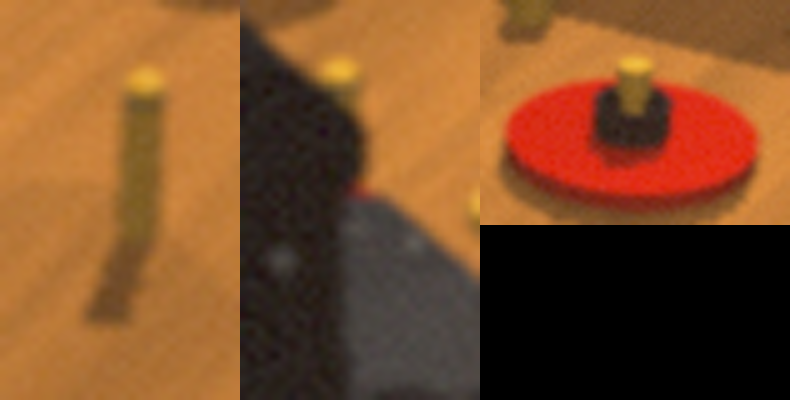

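Emit:
arm_command(delta_pos=[[0.04,-0.144,0],[0.08,-0.288,0],[0.12,-0.432,0],[0.16,-0.576,0],[0.2,-0.72,0]], delta_rot=[[0,0,0],[0,0,0],[0,0,0],[0,0,0],[0,0,0]], claw=[0.4,0.4,0.4,0.4,0.4])

```text
t: 0.52
eef_pos: [327.2, 378.4, 176.4]
tcp_rot: [-3.141, -0.0, 2.682]
ft_force: [1.1, 0.6, 0.2]
opening: 0.707
grip_force: 0.0
```

Emit:
arm_command(delta_pos=[[0.04,-0.144,0],[0.08,-0.288,0],[0.12,-0.432,0],[0.16,-0.576,0],[0.2,-0.72,0]], delta_rot=[[0,0,0],[0,0,0],[0,0,0],[0,0,0],[0,0,0]], claw=[0.4,0.4,0.4,0.4,0.4])

```text
t: 0.93
eef_pos: [377.3, 198.4, 176.6]
tcp_rot: [3.142, 0.0, 2.682]
ft_force: [1.0, 0.1, -0.6]
opening: 0.604
grip_force: 0.0
```

Side crops: the long pin's top is at (322.8,229.8), the short pin's at (274.1,213.6) and the knob's at (335.6,187.8). All three are within 1 px of the top-view prediction, so the heights agree.

Emit:
arm_command(delta_pos=[[0.038,-0.145,0],[0.076,-0.29,0],[0.114,-0.435,0],[0.152,-0.58,0],[0.187,-0.723,0]], delta_rot=[[0,0,0],[0,0,0],[0,0,0],[0,0,0],[0,0,0]], claw=[0.4,0.4,0.4,0.4,0.4])

```text
t: 1.35
eef_pos: [424.1, 17.4, 176.7]
tcp_rot: [3.142, 0.0, 2.682]
ft_force: [0.4, 0.5, -0.3]
opening: 0.598
grip_force: 0.0
```

```bash
python3 - <<'E'
from h import *
f=lambda X,Y,x,y,k:((X+.5)/k-.5+x,(Y+.5)/k-.5+y)
for n,a,b in [("long",f(242,70,242,280,8),(322.8,229.8)),("short",f(306,77,250,205,8),(274.1,213.6)),("knob",f(215,198,330,215,5),(335.6,187.8))]: print(n,tri(a,b))
s=read_camera("side")[:,:,::-1];t=read_camera("top")[:,:,::-1];cv2.imwrite("pics/side1.png",s);cv2.imwrite("pics/top1.png",t)
R=lambda i,x,y,w,h,k:cv2.resize(i[y:y+h,x:x+w],None,fx=k,fy=k,interpolation=cv2.INTER_CUBIC)
cv2.imwrite("pics/c3.png",np.hstack([R(s,220,215,80,70,5),R(t,230,250,80,70,5)]))
print(state()["eef_pos"],proj("side",np.array([523.8,172,82.])),proj("top",state()["eef_pos"]))
E
```

```text
long (array([424.55631074,  19.81155597,  58.3322815 ]), np.float64(1.898157628596665))
short (array([603.50131979, -15.05548645,  37.34107169]), np.float64(2.354664528602145))
knob (array([ 509.95640685, -218.78037122,   63.18620247]), np.float64(3.1220862452990397))
[425.13163241  15.47325892 176.53977704] [258.96889592 236.67370375] [272.60081222 293.85468863]
```

View pics/c3.png

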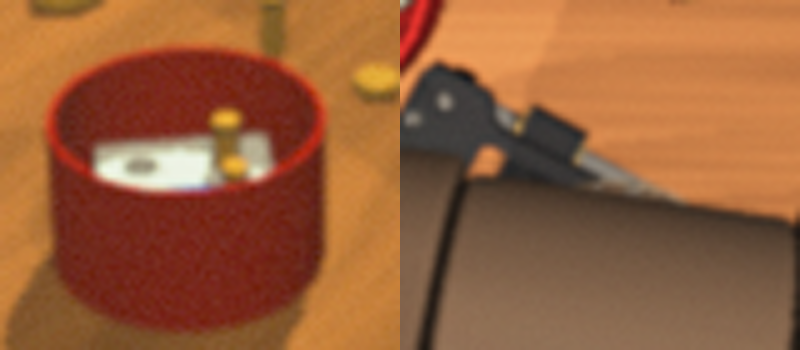

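The side view now shows the tin's rim centre at about (257,239), the white empty hole at (247.8,247.6), and fixed pin tops at (265.0,238.4) and (266.6,247.6). The top crop shows only the arm over the pin.

```bash
python3 - <<'E'
from h import *
from scipy.optimize import least_squares
f=lambda X,Y:((X+.5)/5-.5+170,(Y+.5)/5-.5+210)
o=[("bh",22,22,40,f(133,167),None),("wh",22,-22,40,f(203,109),(247.8,247.6)),("bp",-22,22,65,f(182,238),(266.6,247.6)),("wp",-22,-22,65,f(256,178),(265,238.4)),("rim",0,0,82,f(187,175),None)]
def W(p,x,y,z):
    c,s=np.cos(p[2]),np.sin(p[2]);return np.array([p[0]+c*x-s*y,p[1]+s*x+c*y,z])
for use in("top","both"):
    def r(p):
        e=[]
        for n,x,y,z,a,b in o:
            e+=list(proj("top",W(p,x,y,z))-a)
            if b and use=="both": e+=list(proj("side",W(p,x,y,z))-b)
        return e
    q=least_squares(r,[524,173,.73]);print(use,q.x,np.degrees(q.x[2]),"bh",W(q.x,22,22,40),"wh",W(q.x,22,-22,40));print(np.round(r(q.x),2))
# pins with known heights, both cams
g=lambda X,Y,x,y,k:((X+.5)/k-.5+x,(Y+.5)/k-.5+y)
for n,a,b,z in [("long",g(242,70,242,280,8),(322.8,229.8),60),("short",g(306,77,250,205,8),(274.1,213.6),40),("knob",g(215,198,330,215,5),(335.6,187.8),67)]:
    print(n,least_squares(lambda p:np.r_[proj("top",np.r_[p,z])-a,proj("side",np.r_[p,z])-b],[500,0]).x)
print(state()["t"],state()["eef_pos"],state()["tcp_rot"])
E
```

```text
top [524.86210132 174.0127506    0.72786484] 41.7035833202069 bh [526.65113094 205.07397036  40.        ] wh [555.92332108 172.22372098  40.        ]
[ 0.44  0.25  0.44  0.09  0.22  0.16 -0.2  -0.01 -0.86 -0.47]
both [525.52027283 175.08111452   0.7263816 ] 41.61860011221063 bh [527.35537161 206.13964656  40.        ] wh [556.57880487 173.24601574  40.        ]
[ 0.01 -0.05  0.03 -0.19  0.88 -0.42 -0.24 -0.13  1.04 -0.77 -0.64 -0.28
  0.56 -0.85 -1.31 -0.76]
long [424.34770103  20.14861289]
short [602.78969382 -14.51205421]
knob [ 509.2063854  -217.53006431]
1.45 [425.13163241  15.47325892 176.53977704] [-3.14135258e+00  5.56811171e-04  2.67685792e+00]
```

Emit:
arm_command(delta_pos=[[0,0,-0.05],[0,0,-0.2],[0,0,-0.36],[0,0,-0.5],[0,0,-0.55]], delta_rot=[[0,0,0],[0,0,0],[0,0,0],[0,0,0],[0,0,0]], claw=[0.4,0.4,0.4,0.4,0.4])

```text
t: 1.87
eef_pos: [422.0, 20.2, 35.7]
tcp_rot: [-3.14, -0.005, 2.682]
ft_force: [-0.8, 0.0, -0.2]
opening: 0.6
grip_force: 0.0
```

Emit:
arm_command(delta_pos=[[0,0,0],[0,0,0],[0,0,0],[0,0,0],[0,0,0]], delta_rot=[[0,0,0],[0,0,0],[0,0,0],[0,0,0],[0,0,0]], claw=[1,1,1,1,1])

```text
t: 2.28
eef_pos: [424.7, 19.4, 40.3]
tcp_rot: [3.141, 0.002, 2.682]
ft_force: [0.5, 0.1, -0.4]
opening: 0.304
grip_force: 0.0
```

Emit:
arm_command(delta_pos=[[0,0,0],[0,0,0],[0,0,0],[0,0,0],[0,0,0]], delta_rot=[[0,0,0],[0,0,0],[0,0,0],[0,0,0],[0,0,0]], claw=[1,1,1,1,1])

```text
t: 2.7
eef_pos: [424.1, 19.3, 39.2]
tcp_rot: [3.141, 0.0, 2.682]
ft_force: [0.4, 0.1, -0.4]
opening: 0.009
grip_force: 0.0
```

The fingers shut on nothing (opening 0.009), so I look before moving anything.

```bash
python3 - <<'E'
from h import *
s=read_camera("side")[:,:,::-1];t=read_camera("top")[:,:,::-1];cv2.imwrite("pics/side2.png",s);cv2.imwrite("pics/top2.png",t)
R=lambda i,x,y,w,h,k:cv2.resize(i[y:y+h,x:x+w],None,fx=k,fy=k,interpolation=cv2.INTER_CUBIC)
cv2.imwrite("pics/c4.png",np.hstack([R(s,270,180,100,110,4),R(t,230,230,80,88,5)]))
p=state()["eef_pos"];print(p,proj("side",p),proj("side",p+[0,0,20]),proj("top",p))
E
```

```text
[424.10866943  19.33792318  39.1635647 ] [323.09319248 235.93180276] [323.4077942  229.48412681] [271.96775535 287.29613104]
```

View pics/c4.png

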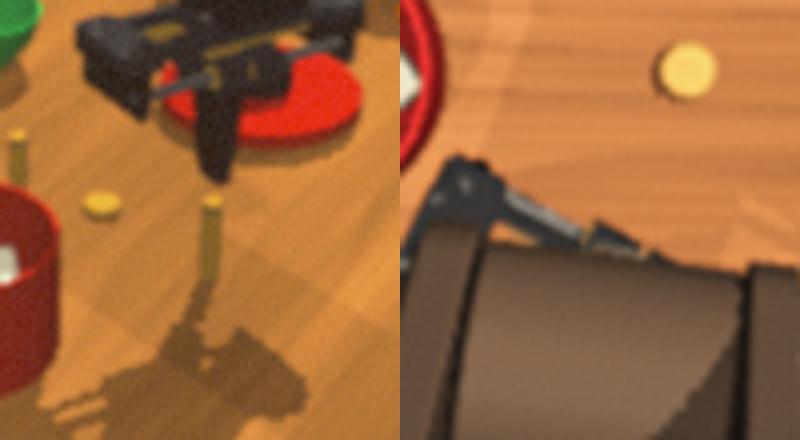

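The long pin still stands at its place (top at crop (212,200)). The shut fingertips appear at about (324,226) instead of the predicted (323,236), and look to be above the pin. I check this offset with the start picture.

```bash
python3 - <<'E'
from h import *
d=np.array([.4435,.8963,0])*53.5;p=np.array([277.2,559.9,176.1])
for q in(p+d,p-d): print(proj("side",q),proj("side",q+[0,0,30]),proj("top",q),proj("top",q+[0,0,30]))
print("side obs (208,333),(270,312)")
for z in(39,50,60,70,80): print(z,onz("side",324.2,225.8,z))
s=cv2.imread("pics/side0.png");t=cv2.imread("pics/top0.png")
R=lambda i,x,y,w,h,k:cv2.resize(i[y:y+h,x:x+w],None,fx=k,fy=k,interpolation=cv2.INTER_CUBIC)
cv2.imwrite("pics/c5.png",np.hstack([R(s,150,230,160,120,3),R(t,0,320,80,90,4)]))
E
```

```text
[208.52663514 354.91877016] [206.96940588 339.80282304] [-24.1220233  351.72760774] [-36.33391316 355.96414497]
[271.38546585 329.39691381] [271.16944714 314.75449345] [ 22.15678921 376.92850415] [ 11.76510167 382.2012617 ]
side obs (208,333),(270,312)
39 [447.4985378  -29.67256807  39.        ]
50 [438.846335   -12.84125014  50.        ]
60 [430.9806961    2.45994798  60.        ]
70 [423.11505719  17.7611461   70.        ]
80 [415.24941828  33.06234422  80.        ]
```

View pics/c5.png

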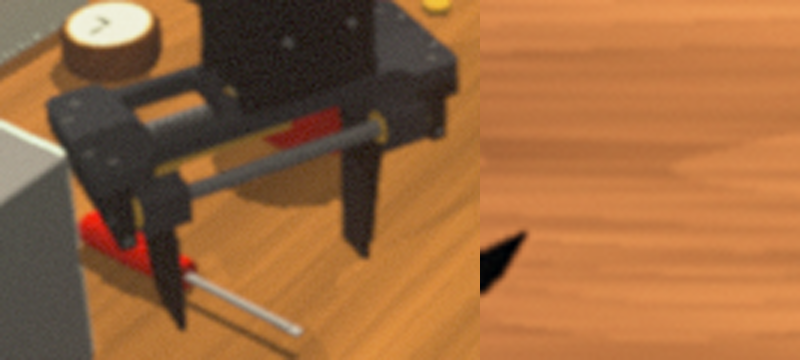

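The start picture shows the same thing: tips at (210.5,339) and (270.5,315.5). Both match the cameras only if the fingertips are about 30 mm higher than the reported TCP. The empty grasp above the undisturbed 60 mm pin fits that too. The reported z therefore has an offset of about -30 mm. Going 30 mm lower is safe either way, since reported z would be 9, still above the table.

Emit:
arm_command(delta_pos=[[0,0,0],[0,0,0],[0,0,0],[0,0,0],[0,0,0]], delta_rot=[[0,0,0],[0,0,0],[0,0,0],[0,0,0],[0,0,0]], claw=[0.5,0.5,0.5,0.5,0.5])

```text
t: 3.22
eef_pos: [424.1, 19.4, 39.2]
tcp_rot: [3.141, 0.0, 2.682]
ft_force: [-0.0, 0.3, 0.0]
opening: 0.301
grip_force: 0.0
```

Emit:
arm_command(delta_pos=[[0,0,0],[0,0,-0.03],[0,0,-0.06],[0,0,-0.09],[0,0,-0.12]], delta_rot=[[0,0,0],[0,0,0],[0,0,0],[0,0,0],[0,0,0]], claw=[0.5,0.5,0.5,0.5,0.5])

```text
t: 3.63
eef_pos: [423.8, 19.4, 8.1]
tcp_rot: [-3.141, -0.001, 2.682]
ft_force: [0.4, 0.0, 0.7]
opening: 0.496
grip_force: 0.0
```

Emit:
arm_command(delta_pos=[[0,0,0],[0,0,0],[0,0,0],[0,0,0],[0,0,0]], delta_rot=[[0,0,0],[0,0,0],[0,0,0],[0,0,0],[0,0,0]], claw=[1,1,1,1,1])

```text
t: 4.05
eef_pos: [424.3, 19.4, 9.4]
tcp_rot: [3.141, 0.001, 2.682]
ft_force: [0.4, 0.1, -0.8]
opening: 0.207
grip_force: 0.0
```

Emit:
arm_command(delta_pos=[[0,0,0],[0,0,0],[0,0,0],[0,0,0],[0,0,0]], delta_rot=[[0,0,0],[0,0,0],[0,0,0],[0,0,0],[0,0,0]], claw=[1,1,1,1,1])

```text
t: 4.47
eef_pos: [424.3, 19.4, 9.3]
tcp_rot: [3.141, 0.0, 2.682]
ft_force: [0.1, 0.8, 4.7]
opening: 0.134
grip_force: 30.0
```

```bash
python3 - <<'E'
from h import *
s=read_camera("side")[:,:,::-1];cv2.imwrite("pics/side3.png",s)
R=lambda i,x,y,w,h,k:cv2.resize(i[y:y+h,x:x+w],None,fx=k,fy=k,interpolation=cv2.INTER_CUBIC)
cv2.imwrite("pics/c6.png",R(s,295,205,60,60,9));p=state();print(p["eef_pos"],p["opening"],p["grip_force"],p["ft_force"])
for z in(0,30,39,45,60):print(z,proj("side",np.array([424.2,19.5,z])))
E
```

```text
[424.25316746  19.36183513   9.30781285] 0.13317344045556356 30.00488734629471 [ 0.24555301 -0.10075017  4.01081999]
0 [322.43229165 248.29298915]
30 [322.89140341 238.87006624]
39 [323.03119396 236.00097043]
45 [323.12492422 234.07722755]
60 [323.36114955 229.22888074]
```

View pics/c6.png

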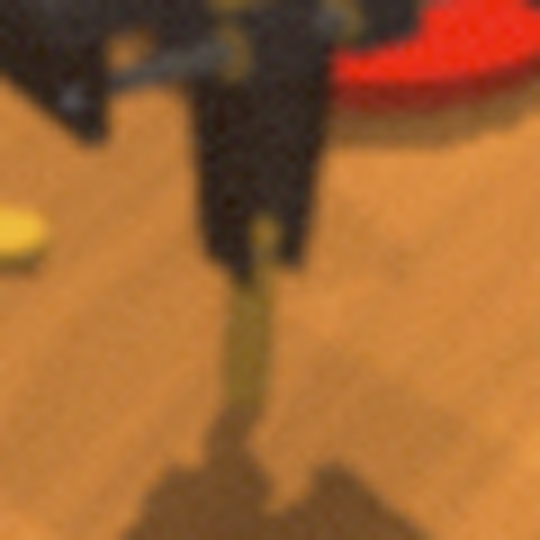

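The long pin is now held (30 N, opening 0.133). The picture shows the fingers round its top at about crop (265,225), with the foot still on the table. Next I lift it and carry it above the blue hole.

Emit:
arm_command(delta_pos=[[0,0,0.05],[0,0,0.15],[0,0,0.28],[0,0,0.39],[0,0,0.42]], delta_rot=[[0,0,0],[0,0,0],[0,0,0],[0,0,0],[0,0,0]], claw=[1,1,1,1,1])

```text
t: 4.93
eef_pos: [425.2, 19.3, 117.3]
tcp_rot: [3.14, 0.004, 2.682]
ft_force: [-0.4, -0.1, -0.4]
opening: 0.137
grip_force: 30.0
```

Emit:
arm_command(delta_pos=[[0.02,0.04,0],[0.08,0.15,0],[0.16,0.29,0],[0.22,0.4,0],[0.25,0.45,0]], delta_rot=[[0,0,0],[0,0,0],[0,0,0],[0,0,0],[0,0,0]], claw=[1,1,1,1,1])

```text
t: 5.35
eef_pos: [487.5, 135.1, 112.3]
tcp_rot: [-3.141, -0.001, 2.683]
ft_force: [-0.8, -1.2, -0.7]
opening: 0.137
grip_force: 30.0
```

Emit:
arm_command(delta_pos=[[0.06,0.1,0],[0.11,0.2,0],[0.14,0.26,0],[0.162,0.295,0],[0.162,0.295,0]], delta_rot=[[0,0,0],[0,0,0],[0,0,0],[0,0,0],[0,0,0]], claw=[1,1,1,1,1])

```text
t: 5.77
eef_pos: [527.1, 206.9, 112.5]
tcp_rot: [-3.141, -0.001, 2.683]
ft_force: [0.7, -1.4, -1.2]
opening: 0.132
grip_force: 30.0
```

Emit:
arm_command(delta_pos=[[0,0,0],[0,0,0],[0,0,0],[0,0,0],[0,0,0]], delta_rot=[[0,0,0],[0,0,0],[0,0,0],[0,0,0],[0,0,0]], claw=[1,1,1,1,1])

```text
t: 6.18
eef_pos: [527.0, 205.0, 114.4]
tcp_rot: [3.141, 0.0, 2.681]
ft_force: [0.7, 0.1, -1.2]
opening: 0.135
grip_force: 30.0
```

```bash
python3 - <<'E'
from h import *
s=read_camera("side")[:,:,::-1];t=read_camera("top")[:,:,::-1];cv2.imwrite("pics/side4.png",s)
R=lambda i,x,y,w,h,k:cv2.resize(i[y:y+h,x:x+w],None,fx=k,fy=k,interpolation=cv2.INTER_CUBIC)
cv2.imwrite("pics/c7.png",np.hstack([R(s,210,180,80,100,5),R(t,160,200,80,100,5)]));p=state();print(p["eef_pos"],p["opening"],p["grip_force"],p["ft_force"])
for z in(105,165):print(z,proj("side",np.array([527.2,205.6,z])),proj("top",np.array([527.2,205.6,z])))
E
```

```text
[527.08935086 205.28341426 114.35845181] 0.1352186522955202 29.992914582544472 [ 0.13715241 -0.79693931 -0.21166075]
105 [249.498138   234.26788894] [190.28742453 242.76446656]
165 [248.64373961 212.48530532] [183.74715988 242.49061711]
```

View pics/c7.png

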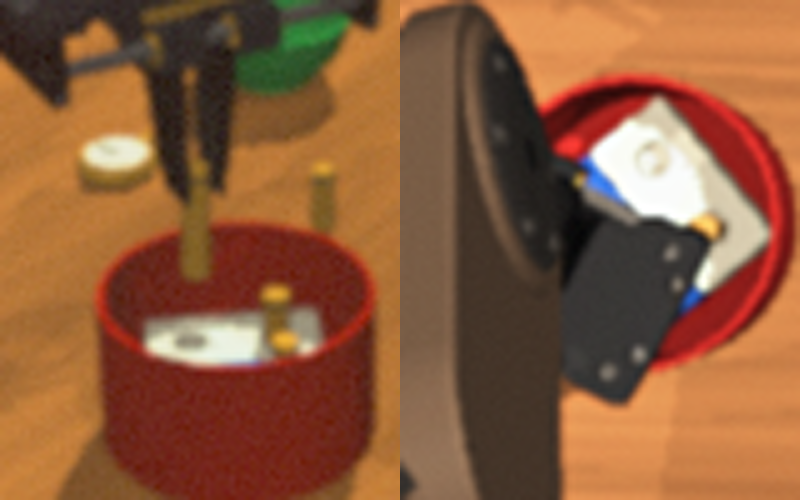

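The side crop shows the pin held, foot at crop (197,275) = (249.2,234.7), within 1 px of where it should be above the blue hole, and leaning slightly. The top view is blocked by the arm. I measure the lean numerically.

```bash
python3 - <<'E'
from h import *
def cen(fn,x0,x1,rows):
    im=cv2.imread(fn).astype(float)
    for v in rows:
        r=im[v,x0:x1]; g=r[:,1]-r[:,0]; print(v,[int(a) for a in g], [int(a) for a in r[:,2]])
cen("pics/side4.png",241,258,range(214,238,2))
E
```

```text
214 [60, 47, 19, 9, 4, 4, 23, 49, 68, 66, 41, 16, 8, 21, 47, 60, 61] [161, 130, 74, 49, 44, 54, 76, 121, 145, 135, 106, 65, 49, 73, 127, 171, 185]
216 [69, 54, 27, 10, 9, 5, 16, 29, 44, 41, 25, 17, 12, 28, 52, 58, 66] [194, 161, 99, 51, 45, 50, 62, 93, 109, 107, 91, 63, 49, 86, 148, 179, 187]
218 [62, 60, 52, 37, 23, 8, 19, 45, 57, 55, 50, 40, 33, 39, 51, 57, 61] [193, 180, 156, 118, 77, 49, 63, 105, 129, 129, 121, 120, 117, 118, 154, 183, 182]
220 [63, 57, 61, 55, 51, 34, 28, 48, 60, 57, 51, 57, 59, 62, 58, 61, 61] [181, 179, 176, 167, 144, 107, 88, 111, 128, 128, 133, 155, 172, 174, 175, 177, 174]
222 [59, 61, 60, 57, 57, 51, 51, 57, 61, 55, 52, 57, 61, 61, 58, 58, 61] [172, 172, 172, 171, 160, 139, 127, 129, 132, 131, 136, 158, 174, 177, 176, 173, 175]
224 [56, 59, 54, 60, 53, 50, 56, 56, 53, 58, 46, 40, 39, 35, 39, 36, 35] [169, 173, 172, 166, 158, 135, 129, 134, 132, 127, 134, 152, 164, 171, 169, 166, 170]
226 [51, 45, 38, 33, 36, 44, 48, 51, 56, 56, 44, 28, 16, 10, 7, 10, 7] [177, 176, 171, 167, 153, 131, 128, 131, 133, 127, 114, 109, 112, 113, 116, 113, 113]
228 [15, 10, 7, 14, 17, 38, 51, 60, 61, 51, 48, 28, 15, 11, 17, 6, 12] [137, 123, 115, 109, 107, 115, 123, 128, 133, 124, 115, 109, 112, 111, 113, 117, 120]
230 [13, 17, 15, 9, 21, 41, 55, 58, 59, 52, 48, 29, 13, 9, 13, 13, 15] [103, 106, 105, 105, 105, 115, 121, 130, 130, 127, 111, 112, 117, 120, 118, 122, 119]
232 [8, 9, 12, 11, 18, 42, 48, 58, 58, 53, 45, 26, 19, 12, 16, 12, 8] [106, 102, 104, 106, 108, 121, 128, 131, 131, 126, 119, 118, 119, 120, 116, 120, 117]
234 [15, 6, 16, 9, 17, 38, 51, 57, 54, 51, 44, 27, 15, 8, 11, 14, 7] [102, 105, 103, 111, 107, 116, 127, 130, 132, 125, 120, 116, 116, 117, 113, 112, 115]
236 [8, 12, 6, 13, 11, 19, 19, 25, 30, 20, 18, 9, 7, 12, 14, 11, 9] [105, 104, 107, 112, 107, 109, 111, 112, 112, 114, 118, 116, 109, 115, 113, 112, 115]
```

The pin is upright and its foot is at column 248.6, where 248.5 was expected. I lower it.

Emit:
arm_command(delta_pos=[[0,0,-0.04],[0,0,-0.1],[0,0,-0.17],[0,0,-0.22],[0,0,-0.24]], delta_rot=[[0,0,0],[0,0,0],[0,0,0],[0,0,0],[0,0,0]], claw=[1,1,1,1,1])

```text
t: 6.7
eef_pos: [526.1, 205.3, 51.9]
tcp_rot: [-3.14, -0.002, 2.682]
ft_force: [-0.7, -0.5, -1.2]
opening: 0.134
grip_force: 30.0
```

Emit:
arm_command(delta_pos=[[0,0,0],[0,0,0],[0,0,-0.02],[0,0,-0.04],[0,0,-0.05]], delta_rot=[[0,0,0],[0,0,0],[0,0,0],[0,0,0],[0,0,0]], claw=[1,1,1,1,1])

```text
t: 7.12
eef_pos: [527.1, 205.6, 41.4]
tcp_rot: [3.141, 0.0, 2.682]
ft_force: [0.4, 0.3, -0.4]
opening: 0.135
grip_force: 30.0
```

No contact force with the foot at about 32 mm, so it is in the hole.

Emit:
arm_command(delta_pos=[[0,0,-0.025],[0,0,-0.05],[0,0,-0.075],[0,0,-0.095],[0,0,-0.104]], delta_rot=[[0,0,0],[0,0,0],[0,0,0],[0,0,0],[0,0,0]], claw=[1,1,1,1,1])

```text
t: 7.53
eef_pos: [526.7, 205.5, 14.7]
tcp_rot: [-3.141, -0.001, 2.682]
ft_force: [-0.6, 0.1, -1.4]
opening: 0.135
grip_force: 30.0
```

Emit:
arm_command(delta_pos=[[0,0,0],[0,0,0],[0,0,0],[0,0,0],[0,0,0]], delta_rot=[[0,0,0],[0,0,0],[0,0,0],[0,0,0],[0,0,0]], claw=[1,1,1,1,1])

```text
t: 7.95
eef_pos: [527.2, 205.7, 15.9]
tcp_rot: [3.141, 0.0, 2.682]
ft_force: [0.1, 0.6, -0.2]
opening: 0.134
grip_force: 30.0
```

Emit:
arm_command(delta_pos=[[0,0,0],[0,0,0],[0,0,0],[0,0,0],[0,0,0]], delta_rot=[[0,0,0],[0,0,0],[0,0,0],[0,0,0],[0,0,0]], claw=[0.74,0.74,0.74,0.74,0.74])

```text
t: 8.37
eef_pos: [527.1, 205.6, 15.7]
tcp_rot: [3.141, 0.0, 2.682]
ft_force: [0.3, -0.7, 1.0]
opening: 0.254
grip_force: 0.0
```

Emit:
arm_command(delta_pos=[[0,0,0.02],[0,0,0.08],[0,0,0.2],[0,0,0.32],[0,0,0.42]], delta_rot=[[0,0,0],[0,0,0],[0,0,0],[0,0,0],[0,0,0]], claw=[0.74,0.74,0.74,0.74,0.74])

```text
t: 8.78
eef_pos: [527.2, 205.7, 122.8]
tcp_rot: [3.141, 0.001, 2.682]
ft_force: [0.3, 0.6, 0.4]
opening: 0.258
grip_force: 0.0
```

Emit:
arm_command(delta_pos=[[0.02,-0.06,0],[0.07,-0.2,0],[0.12,-0.35,0],[0.17,-0.5,0],[0.22,-0.65,0]], delta_rot=[[0,0,0],[0,0,0],[0,0,0],[0,0,0],[0,0,0]], claw=[0.5,0.5,0.5,0.5,0.5])

```text
t: 9.2
eef_pos: [582.4, 41.5, 121.3]
tcp_rot: [3.141, 0.001, 2.682]
ft_force: [1.4, 0.0, 0.6]
opening: 0.489
grip_force: 0.0
```

Emit:
arm_command(delta_pos=[[0.04,-0.12,0],[0.07,-0.2,0],[0.081,-0.234,0],[0.081,-0.234,0],[0.081,-0.234,0]], delta_rot=[[0,0,0],[0,0,0],[0,0,0],[0,0,0],[0,0,0]], claw=[0.5,0.5,0.5,0.5,0.5])

```text
t: 9.62
eef_pos: [602.0, -14.9, 120.7]
tcp_rot: [3.141, -0.0, 2.681]
ft_force: [-0.5, 0.7, -0.7]
opening: 0.502
grip_force: 0.0
```

```bash
python3 - <<'E'
from h import *
s=read_camera("side")[:,:,::-1];t=read_camera("top")[:,:,::-1];cv2.imwrite("pics/side5.png",s);cv2.imwrite("pics/top5.png",t);print(state()["eef_pos"],state()["tcp_rot"])
# matched templates: fixed blue pin top in top0 at (206,257) looked for in top5 near blue hole
T0=cv2.imread("pics/top0.png");pt=T0[252:263,201:212]
for n,(x0,y0,x1,y1) in {"bluehole":(183,230,204,256)}.items():
    r=cv2.matchTemplate(t[y0:y1,x0:x1].copy(),pt,cv2.TM_CCOEFF_NORMED);m=cv2.minMaxLoc(r);print(n,m[1],m[3][0]+x0+5,m[3][1]+y0+5)
for q in("top","side"):print(q,proj(q,np.array([527,205.6,65.])))
d=t.astype(int);y=(d[:,:,2]>150)&(d[:,:,1]>120)&(d[:,:,0]<120)
ys,xs=np.nonzero(y[225:270,175:240]);print(sorted(zip(xs+175,ys+225)))
E
```

```text
[601.85877584 -14.04066588 120.77991427] [ 3.14147613e+00 -3.48541897e-04  2.68300178e+00]
bluehole 0.928615927696228 195 243
top [194.16794326 243.01178942]
side [250.10952554 248.21030566]
[(np.int64(192), np.int64(242)), (np.int64(192), np.int64(243)), (np.int64(192), np.int64(244)), (np.int64(193), np.int64(241)), (np.int64(193), np.int64(242)), (np.int64(193), np.int64(243)), (np.int64(193), np.int64(244)), (np.int64(193), np.int64(245)), (np.int64(194), np.int64(241)), (np.int64(194), np.int64(242)), (np.int64(194), np.int64(243)), (np.int64(194), np.int64(244)), (np.int64(194), np.int64(245)), (np.int64(195), np.int64(241)), (np.int64(195), np.int64(242)), (np.int64(195), np.int64(243)), (np.int64(195), np.int64(244)), (np.int64(195), np.int64(245)), (np.int64(196), np.int64(242)), (np.int64(196), np.int64(243)), (np.int64(196), np.int64(244)), (np.int64(202), np.int64(226)), (np.int64(203), np.int64(257)), (np.int64(203), np.int64(258)), (np.int64(204), np.int64(256)), (np.int64(204), np.int64(257)), (np.int64(204), np.int64(258)), (np.int64(204), np.int64(259)), (np.int64(20
[... 2839 characters left out ...]
.int64(238), np.int64(237)), (np.int64(238), np.int64(238)), (np.int64(238), np.int64(239)), (np.int64(238), np.int64(240)), (np.int64(238), np.int64(241)), (np.int64(238), np.int64(242)), (np.int64(238), np.int64(243)), (np.int64(239), np.int64(228)), (np.int64(239), np.int64(229)), (np.int64(239), np.int64(230)), (np.int64(239), np.int64(231)), (np.int64(239), np.int64(232)), (np.int64(239), np.int64(233)), (np.int64(239), np.int64(234)), (np.int64(239), np.int64(235)), (np.int64(239), np.int64(236)), (np.int64(239), np.int64(237)), (np.int64(239), np.int64(238)), (np.int64(239), np.int64(239)), (np.int64(239), np.int64(240)), (np.int64(239), np.int64(241)), (np.int64(239), np.int64(242))]
```

The long pin's top is at (194.2,243.0), exactly where a home pin's top should be. Next is the short pin.

Emit:
arm_command(delta_pos=[[0,0,-0.06],[0,0,-0.18],[0,0,-0.3],[0,0,-0.4],[0,0,-0.44]], delta_rot=[[0,0,0],[0,0,0],[0,0,0],[0,0,0],[0,0,0]], claw=[0.5,0.5,0.5,0.5,0.5])

```text
t: 10.13
eef_pos: [600.5, -13.7, 7.8]
tcp_rot: [-3.14, -0.004, 2.684]
ft_force: [-0.8, 0.6, -0.7]
opening: 0.5
grip_force: 0.0
```

Emit:
arm_command(delta_pos=[[0,0,0],[0,0,-0.03],[0,0,-0.06],[0,0,-0.08],[0,0,-0.08]], delta_rot=[[0,0,0],[0,0,0],[0,0,0],[0,0,0],[0,0,0]], claw=[0.5,0.5,0.5,0.5,0.5])

```text
t: 10.55
eef_pos: [602.2, -15.3, -9.6]
tcp_rot: [-3.142, -0.0, 2.682]
ft_force: [-0.2, -0.1, -0.1]
opening: 0.497
grip_force: 0.0
```

Emit:
arm_command(delta_pos=[[0,0,0],[0,0,0],[0,0,0],[0,0,0],[0,0,0]], delta_rot=[[0,0,0],[0,0,0],[0,0,0],[0,0,0],[0,0,0]], claw=[1,1,1,1,1])

```text
t: 10.97
eef_pos: [602.4, -15.4, -9.1]
tcp_rot: [3.141, 0.0, 2.682]
ft_force: [-0.5, -0.5, -0.4]
opening: 0.206
grip_force: 0.0
```

Emit:
arm_command(delta_pos=[[0,0,0],[0,0,0],[0,0,0],[0,0,0],[0,0,0]], delta_rot=[[0,0,0],[0,0,0],[0,0,0],[0,0,0],[0,0,0]], claw=[1,1,1,1,1])

```text
t: 11.38
eef_pos: [602.4, -15.4, -9.2]
tcp_rot: [3.141, 0.0, 2.682]
ft_force: [0.0, 0.6, 2.8]
opening: 0.131
grip_force: 30.0
```

Emit:
arm_command(delta_pos=[[0,0,0.05],[0,0,0.17],[0,0,0.32],[0,0,0.44],[0,0,0.5]], delta_rot=[[0,0,0],[0,0,0],[0,0,0],[0,0,0],[0,0,0]], claw=[1,1,1,1,1])

```text
t: 11.8
eef_pos: [603.4, -15.5, 120.3]
tcp_rot: [3.14, 0.004, 2.682]
ft_force: [-0.5, -0.6, -1.1]
opening: 0.137
grip_force: 30.0
```

Emit:
arm_command(delta_pos=[[-0.02,0.08,0],[-0.05,0.2,0],[-0.085,0.34,0],[-0.115,0.47,0],[-0.14,0.57,0]], delta_rot=[[0,0,0],[0,0,0],[0,0,0],[0,0,0],[0,0,0]], claw=[1,1,1,1,1])

```text
t: 12.22
eef_pos: [566.4, 129.1, 116.6]
tcp_rot: [3.141, 0.0, 2.682]
ft_force: [0.0, -0.2, 0.2]
opening: 0.132
grip_force: 30.0
```

Emit:
arm_command(delta_pos=[[-0.02,0.08,0],[-0.035,0.14,0],[-0.045,0.182,0],[-0.045,0.182,0],[-0.045,0.182,0]], delta_rot=[[0,0,0],[0,0,0],[0,0,0],[0,0,0],[0,0,0]], claw=[1,1,1,1,1])

```text
t: 12.63
eef_pos: [556.1, 172.6, 116.0]
tcp_rot: [3.141, 0.0, 2.683]
ft_force: [-0.0, 0.1, -0.3]
opening: 0.133
grip_force: 30.0
```

Emit:
arm_command(delta_pos=[[0,0,0],[0,0,0],[0,0,0],[0,0,0],[0,0,0]], delta_rot=[[0,0,0],[0,0,0],[0,0,0],[0,0,0],[0,0,0]], claw=[1,1,1,1,1])

```text
t: 13.05
eef_pos: [556.2, 172.2, 115.6]
tcp_rot: [3.142, -0.0, 2.681]
ft_force: [0.1, 0.1, -1.0]
opening: 0.135
grip_force: 30.0
```

```bash
python3 - <<'E'
from h import *
s=read_camera("side")[:,:,::-1];cv2.imwrite("pics/side6.png",s);p=state()
print(p["eef_pos"],p["tcp_rot"])
for z in(125,145,165): print(z,proj("side",np.array([556.1,172.6,z])))
for v in range(204,224,2):
    r=s[v,239:258].astype(int);print(v,list(map(int,r[:,2])),list(map(int,r[:,1]-r[:,0])))
E
```

```text
[556.15857929 172.29733494 115.63465885] [ 3.14156918e+00 -7.24429164e-05  2.68132737e+00]
125 [247.80691884 218.23947396]
145 [247.51985043 211.14600744]
165 [247.22796807 203.93358807]
204 [190, 156, 93, 50, 48, 49, 71, 118, 146, 146, 110, 73, 46, 50, 73, 109, 131, 137, 136] [69, 50, 28, 11, 10, 10, 19, 50, 63, 60, 43, 20, 5, 10, 28, 34, 39, 42, 44]
206 [205, 179, 125, 69, 47, 48, 60, 97, 128, 132, 108, 70, 50, 63, 98, 124, 139, 139, 138] [80, 62, 42, 18, 5, 9, 18, 36, 53, 58, 40, 26, 9, 10, 27, 37, 42, 43, 47]
208 [206, 184, 167, 130, 85, 55, 56, 80, 108, 120, 119, 108, 91, 95, 138, 164, 166, 149, 140] [72, 66, 57, 41, 27, 11, 14, 31, 42, 51, 46, 35, 22, 24, 50, 58, 60, 56, 45]
210 [222, 203, 196, 198, 174, 127, 84, 91, 122, 136, 150, 182, 201, 203, 207, 207, 202, 198, 189] [51, 71, 75, 70, 56, 42, 26, 36, 49, 55, 60, 65, 71, 70, 68, 71, 70, 66, 66]
212 [162, 154, 177, 192, 192, 167, 133, 130, 134, 134, 142, 177, 200, 202, 201, 198, 194, 192, 189] [56, 65, 67, 69, 68, 60, 56, 58, 60, 57, 59, 64, 69, 68, 69, 64, 68, 65, 64]
214 [128, 146, 179, 193, 188, 165, 144, 135, 138, 130, 133, 159, 175, 183, 180, 177, 177, 178, 174] [50, 58, 64, 71, 69, 62, 59, 57, 62, 63, 57, 58, 61, 61, 60, 59, 60, 58, 56]
216 [149, 172, 189, 192, 191, 168, 141, 135, 136, 134, 134, 154, 170, 174, 172, 174, 175, 170, 173] [50, 63, 65, 66, 68, 60, 63, 64, 64, 54, 55, 55, 61, 59, 59, 59, 58, 63, 57]
218 [194, 190, 191, 189, 185, 165, 146, 135, 136, 138, 136, 156, 169, 177, 172, 173, 174, 179, 179] [69, 67, 64, 67, 65, 59, 60, 65, 59, 57, 56, 59, 59, 58, 55, 59, 60, 62, 60]
220 [188, 185, 185, 182, 178, 175, 170, 164, 157, 165, 171, 173, 175, 174, 176, 179, 179, 176, 176] [67, 66, 65, 60, 61, 60, 59, 60, 58, 57, 56, 58, 58, 63, 63, 62, 63, 62, 59]
222 [180, 177, 174, 175, 174, 173, 173, 173, 176, 175, 175, 176, 178, 180, 180, 178, 177, 179, 182] [63, 63, 62, 59, 60, 59, 55, 62, 59, 58, 59, 59, 65, 65, 64, 63, 62, 58, 61]
```

Emit:
arm_command(delta_pos=[[0,0,-0.04],[0,0,-0.13],[0,0,-0.22],[0,0,-0.29],[0,0,-0.31]], delta_rot=[[0,0,0],[0,0,0],[0,0,0],[0,0,0],[0,0,0]], claw=[1,1,1,1,1])

```text
t: 13.52
eef_pos: [554.6, 172.3, 35.0]
tcp_rot: [-3.139, -0.003, 2.682]
ft_force: [-0.6, -0.5, -0.2]
opening: 0.139
grip_force: 30.0
```

Emit:
arm_command(delta_pos=[[0,0,0],[0,0,-0.01],[0,0,-0.025],[0,0,-0.04],[0,0,-0.05]], delta_rot=[[0,0,0],[0,0,0],[0,0,0],[0,0,0],[0,0,0]], claw=[1,1,1,1,1])

```text
t: 13.93
eef_pos: [556.3, 172.7, 25.8]
tcp_rot: [3.141, 0.001, 2.682]
ft_force: [-0.3, 0.5, -0.7]
opening: 0.132
grip_force: 30.0
```

Foot at about 35 mm with no force, so it is in the hole. I go on down (9 mm more) and release.

Emit:
arm_command(delta_pos=[[0,0,-0.01],[0,0,-0.02],[0,0,-0.03],[0,0,-0.036],[0,0,-0.036]], delta_rot=[[0,0,0],[0,0,0],[0,0,0],[0,0,0],[0,0,0]], claw=[1,1,1,1,1])

```text
t: 14.35
eef_pos: [555.9, 172.6, 16.3]
tcp_rot: [-3.141, -0.0, 2.682]
ft_force: [-0.3, 0.2, -0.8]
opening: 0.136
grip_force: 30.0
```

Emit:
arm_command(delta_pos=[[0,0,0],[0,0,0],[0,0,0],[0,0,0],[0,0,0]], delta_rot=[[0,0,0],[0,0,0],[0,0,0],[0,0,0],[0,0,0]], claw=[0.74,0.74,0.74,0.74,0.74])

```text
t: 14.77
eef_pos: [556.2, 172.6, 16.8]
tcp_rot: [3.141, 0.0, 2.682]
ft_force: [-0.7, -0.2, -0.2]
opening: 0.257
grip_force: 0.0
```

Emit:
arm_command(delta_pos=[[0,0,0.02],[0,0,0.08],[0,0,0.2],[0,0,0.32],[0,0,0.42]], delta_rot=[[0,0,0],[0,0,0],[0,0,0],[0,0,0],[0,0,0]], claw=[0.74,0.74,0.74,0.74,0.74])

```text
t: 15.18
eef_pos: [556.2, 172.6, 123.9]
tcp_rot: [3.141, 0.001, 2.682]
ft_force: [0.1, -0.0, 0.5]
opening: 0.261
grip_force: 0.0
```

Emit:
arm_command(delta_pos=[[-0.01,-0.08,0],[-0.03,-0.22,0],[-0.05,-0.37,0],[-0.07,-0.52,0],[-0.09,-0.68,0]], delta_rot=[[0,0,0],[0,0,0],[0,0,0],[0,0,0],[0,0,0]], claw=[0.5,0.5,0.5,0.5,0.5])

```text
t: 15.6
eef_pos: [533.1, 1.4, 122.2]
tcp_rot: [3.141, 0.001, 2.683]
ft_force: [1.5, -0.8, -0.1]
opening: 0.493
grip_force: 0.0
```

Emit:
arm_command(delta_pos=[[-0.02,-0.16,0],[-0.04,-0.32,0],[-0.06,-0.48,0],[-0.08,-0.62,0],[-0.09,-0.7,0]], delta_rot=[[0,0,0],[0,0,0],[0,0,0],[0,0,0],[0,0,0]], claw=[0.5,0.5,0.5,0.5,0.5])

```text
t: 16.02
eef_pos: [510.4, -175.7, 122.1]
tcp_rot: [-3.141, 0.001, 2.68]
ft_force: [-0.4, 0.1, -0.0]
opening: 0.498
grip_force: 0.0
```

```bash
python3 - <<'E'
from h import *
s=read_camera("side")[:,:,::-1];t=read_camera("top")[:,:,::-1];cv2.imwrite("pics/side7.png",s);cv2.imwrite("pics/top7.png",t);print(state()["eef_pos"])
d=t.astype(int);m=((d[:,:,2]>150)&(d[:,:,1]>120)&(d[:,:,0]<120)).astype(np.uint8)[225:270,185:228].copy()
n,l,st,c=cv2.connectedComponentsWithStats(m)
for k in range(1,n):
    if st[k,4]>6: print(c[k]+[185,225],st[k,2:])
for p in([527.1,205.6,65],[556.1,172.6,65],[494,176.5,65],[523,143.5,65]):print(proj("top",np.array(p)))
E
```

```text
[ 510.71751909 -175.27230448  121.97785459]
[210.64705882 231.41176471] [ 6  5 17]
[195.8125 243.3125] [ 6  5 16]
[222.42857143 245.35714286] [ 5  5 14]
[207.  256.8] [ 6  5 15]
[194.16976173 242.96944487]
[208.6152502  231.00541849]
[205.92539856 257.26748078]
[220.37046544 245.21268944]
```

All four pin tops stand in the right pattern, but the whole picture seems to have shifted by about 1.6 px. I check whether the camera or only the tin moved.

```bash
python3 - <<'E'
from h import *
a=cv2.imread("pics/top0.png",0).astype(np.float32)
for f in("top5","top7"):
    b=cv2.imread(f"pics/{f}.png",0).astype(np.float32)
    for n,(x,y,w,h) in dict(greybox=(100,65,125,75),redbox=(380,80,105,65),clock=(170,140,55,45),bowl=(315,130,60,60),tin=(170,210,75,70)).items():
        print(f,n,np.round(cv2.phaseCorrelate(a[y:y+h,x:x+w].copy(),b[y:y+h,x:x+w].copy(),cv2.createHanningWindow((w,h),cv2.CV_32F)),2))
a=cv2.imread("pics/side0.png",0).astype(np.float32)
b=cv2.imread("pics/side7.png",0).astype(np.float32)
for x,y,w,h in((0,20,200,150),(0,240,150,120)): print("side",cv2.phaseCorrelate(a[y:y+h,x:x+w].copy(),b[y:y+h,x:x+w].copy()))
c=calibration("top");print(np.round(c["T"],3).tolist())
E
```

```text
Traceback (most recent call last):
ValueError: setting an array element with a sequence. The requested array has an inhomogeneous shape after 1 dimensions. The detected shape was (2,) + inhomogeneous part.
```

```bash
python3 - <<'E'
from h import *
ph=lambda a,b,x,y,w,h:np.round(cv2.phaseCorrelate(a[y:y+h,x:x+w].copy(),b[y:y+h,x:x+w].copy(),cv2.createHanningWindow((w,h),cv2.CV_32F))[0],2)
L=lambda f:cv2.imread(f"pics/{f}.png",0).astype(np.float32)
for f in("top5","top7"):
    for n,r in dict(greybox=(100,65,125,75),redbox=(380,80,105,65),clock=(170,140,55,45),bowl=(315,130,60,60),tin=(170,210,75,70)).items(): print(f,n,ph(L("top0"),L(f),*r))
for r in((0,20,200,150),(0,240,150,120)): print("side",ph(L("side0"),L("side7"),*r),ph(L("side6"),L("side7"),*r))
print(np.round(calibration("top")["T"],3).tolist())
E
```

```text
top5 greybox [0.46 0.48]
top5 redbox [0.08 0.01]
top5 clock [0.03 0.6 ]
top5 bowl [ 0.05 -0.35]
top5 tin [ 0.32 -0.08]
top7 greybox [0.44 0.48]
top7 redbox [ 0.1  -0.06]
top7 clock [0.02 0.57]
top7 bowl [ 0.08 -0.15]
top7 tin [ 0.55 -0.11]
side [-0.44 -0.05] [-0.04  0.08]
side [0.02 0.02] [ 0.1  -0.01]
[[0.019, -0.995, 0.099, 522.665], [-1.0, -0.021, -0.017, 3.845], [0.019, -0.099, -0.995, 984.031], [0.0, 0.0, 0.0, 1.0]]
```

```bash
python3 - <<'E'
from h import *
a=cv2.imread("pics/top5.png");b=cv2.imread("pics/top7.png")
for n,(u,v) in dict(bp=(206,257),wp=(220,245),lp=(194,243),rimL=(179,244),rimT=(208,217),rimR=(237,244)).items():
    r=cv2.matchTemplate(cv2.resize(b[v-11:v+12,u-11:u+12],None,fx=4,fy=4,interpolation=cv2.INTER_CUBIC),cv2.resize(a[v-5:v+6,u-5:u+6],None,fx=4,fy=4,interpolation=cv2.INTER_CUBIC),cv2.TM_CCOEFF_NORMED)
    m=cv2.minMaxLoc(r);print(n,round(m[1],3),(m[3][0]-24)/4,(m[3][1]-24)/4)
E
```

```text
bp 0.899 0.25 0.0
wp 0.889 0.5 0.0
lp 0.929 0.25 0.0
rimL 0.835 0.5 0.0
rimT 0.975 0.0 0.25
rimR 0.545 -0.25 -0.25
```

Nothing has moved. The small shift is the changing arm shadow, and the short pin completes the square of pin tops to within 0.7 px. Now the knob.

Emit:
arm_command(delta_pos=[[-0.003,-0.07,0],[-0.006,-0.14,0],[-0.008,-0.184,-0.03],[-0.008,-0.184,-0.12],[-0.008,-0.184,-0.22]], delta_rot=[[0,0,0],[0,0,0],[0,0,0],[0,0,0],[0,0,0]], claw=[0.5,0.5,0.5,0.5,0.5])

```text
t: 16.53
eef_pos: [509.7, -218.5, 66.7]
tcp_rot: [3.142, 0.003, 2.681]
ft_force: [-0.1, -0.6, 0.7]
opening: 0.499
grip_force: 0.0
```

Emit:
arm_command(delta_pos=[[0,0,-0.06],[0,0,-0.12],[0,0,-0.17],[0,0,-0.2],[0,0,-0.21]], delta_rot=[[0,0,0],[0,0,0],[0,0,0],[0,0,0],[0,0,0]], claw=[0.5,0.5,0.5,0.5,0.5])

```text
t: 16.95
eef_pos: [508.7, -217.5, 12.9]
tcp_rot: [3.141, -0.002, 2.682]
ft_force: [-0.9, 0.4, -0.3]
opening: 0.5
grip_force: 0.0
```

```bash
python3 - <<'E'
from h import *
s=read_camera("side")[:,:,::-1];cv2.imwrite("pics/side8.png",s)
a=cv2.imread("pics/side5.png")
R=lambda i,x,y,w,h,k:cv2.resize(i[y:y+h,x:x+w],None,fx=k,fy=k,interpolation=cv2.INTER_CUBIC)
cv2.imwrite("pics/c8.png",np.hstack([R(s,295,150,80,70,5),R(a,295,150,80,70,5)]))
p=state();print(p["eef_pos"],p["ft_force"])
for z in(43,47,67): print(z,proj("side",np.array([508.9,-218.5,z])))
E
```

```text
[ 508.83313979 -217.6679002    13.22428599] [ 0.66244779 -0.23507123 -0.58493905]
43 [336.01042291 193.7019755 ]
47 [336.0807713 192.5518053]
67 [336.43529731 186.75543589]
```

View pics/c8.png

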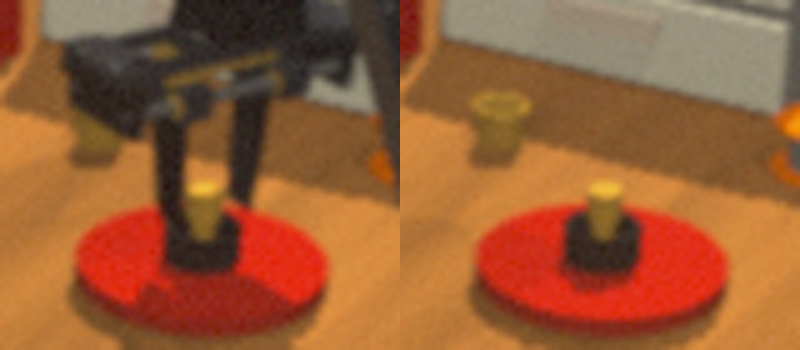

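The fingers straddle the knob (crop (205,190)) just above the black collar, and there is no contact force. I close them.

Emit:
arm_command(delta_pos=[[0,0,0],[0,0,0],[0,0,0],[0,0,0],[0,0,0]], delta_rot=[[0,0,0],[0,0,0],[0,0,0],[0,0,0],[0,0,0]], claw=[1,1,1,1,1])

```text
t: 17.42
eef_pos: [509.4, -218.4, 14.7]
tcp_rot: [3.141, 0.001, 2.682]
ft_force: [0.1, 2.0, 3.7]
opening: 0.222
grip_force: 30.0
```

Emit:
arm_command(delta_pos=[[0,0,0],[0,0,0],[0,0,0],[0,0,0],[0,0,0]], delta_rot=[[0,0,0],[0,0,0],[0,0,0],[0,0,0],[0,0,0]], claw=[1,1,1,1,1])

```text
t: 17.83
eef_pos: [509.3, -218.4, 14.7]
tcp_rot: [3.141, 0.001, 2.682]
ft_force: [-0.0, 2.0, 6.1]
opening: 0.218
grip_force: 30.0
```

Emit:
arm_command(delta_pos=[[0,0,0.01],[0,0,0.03],[0,0,0.05],[0,0,0.07],[0,0,0.08]], delta_rot=[[0,0,0],[0,0,0],[0,0,0],[0,0,0],[0,0,0]], claw=[1,1,1,1,1])

```text
t: 18.25
eef_pos: [509.3, -218.5, 35.0]
tcp_rot: [3.142, 0.001, 2.682]
ft_force: [-0.0, 0.1, -3.0]
opening: 0.226
grip_force: 30.0
```

Emit:
arm_command(delta_pos=[[0,0,0.03],[0,0,0.1],[0,0,0.19],[0,0,0.28],[0,0,0.34]], delta_rot=[[0,0,0],[0,0,0],[0,0,0],[0,0,0],[0,0,0]], claw=[1,1,1,1,1])

```text
t: 18.67
eef_pos: [509.4, -218.6, 121.5]
tcp_rot: [-3.142, 0.002, 2.682]
ft_force: [0.5, -1.0, -3.0]
opening: 0.224
grip_force: 30.0
```

Emit:
arm_command(delta_pos=[[0.001,0.02,0.02],[0.003,0.07,0.02],[0.006,0.15,0.02],[0.01,0.25,0.02],[0.015,0.36,0.02]], delta_rot=[[0,0,0],[0,0,0],[0,0,0],[0,0,0],[0,0,0]], claw=[1,1,1,1,1])

```text
t: 19.08
eef_pos: [511.9, -126.7, 122.9]
tcp_rot: [-3.142, -0.002, 2.681]
ft_force: [0.7, 0.3, -3.6]
opening: 0.222
grip_force: 30.0
```

Emit:
arm_command(delta_pos=[[0.005,0.12,0],[0.01,0.24,0],[0.015,0.36,0],[0.02,0.48,0],[0.025,0.6,0]], delta_rot=[[0,0,0],[0,0,0],[0,0,0],[0,0,0],[0,0,0]], claw=[1,1,1,1,1])

```text
t: 19.5
eef_pos: [517.8, 24.0, 123.0]
tcp_rot: [-3.141, -0.002, 2.682]
ft_force: [1.2, -0.5, -3.6]
opening: 0.227
grip_force: 30.0
```

Emit:
arm_command(delta_pos=[[0.005,0.12,0],[0.01,0.24,0],[0.015,0.35,0],[0.018,0.44,0],[0.021,0.51,0]], delta_rot=[[0,0,0],[0,0,0],[0,0,0],[0,0,0],[0,0,0]], claw=[1,1,1,1,1])

```text
t: 19.92
eef_pos: [522.8, 151.8, 122.9]
tcp_rot: [-3.141, -0.002, 2.683]
ft_force: [0.8, -0.6, -2.0]
opening: 0.221
grip_force: 30.0
```

Emit:
arm_command(delta_pos=[[0.002,0.05,0],[0.003,0.08,0],[0.004,0.102,0],[0.004,0.102,0],[0.004,0.102,0]], delta_rot=[[0,0,0],[0,0,0],[0,0,0],[0,0,0],[0,0,0]], claw=[1,1,1,1,1])

```text
t: 20.33
eef_pos: [525.2, 174.2, 123.9]
tcp_rot: [-3.141, -0.0, 2.682]
ft_force: [0.6, 0.7, -3.1]
opening: 0.226
grip_force: 30.0
```

```bash
python3 - <<'E'
from h import *
s=read_camera("side")[:,:,::-1];t=read_camera("top")[:,:,::-1];cv2.imwrite("pics/side9.png",s);cv2.imwrite("pics/top9.png",t)
p=state();print(p["eef_pos"],p["tcp_rot"],p["ft_force"],p["moment"],p["opening"])
# red outline of lid disc in side: bounding and ellipse
h=cv2.cvtColor(s,cv2.COLOR_BGR2HSV);m=cv2.inRange(h,(0,150,150),(8,255,255))|cv2.inRange(h,(174,150,150),(180,255,255));m[:150]=0;m[:,:150]=0
n,l,st,c=cv2.connectedComponentsWithStats(m)
for k in range(1,n):
    if st[k,4]>150: print(st[k],c[k])
C=np.array([525.3,174.6,112+19.]);a=np.linspace(0,2*np.pi,90)
q=np.array([proj("side",C+[80*np.cos(x),80*np.sin(x),0]) for x in a]);print("pred disc",q.min(0),q.max(0))
q=np.array([proj("side",[525.3+70*np.cos(x),174.6+70*np.sin(x),82]) for x in a]);print("pred rim",q.min(0),q.max(0))
E
```

```text
[525.34504071 173.87489749 124.1078556 ] [-3.14150215e+00 -9.61843281e-05  2.68089207e+00] [-0.80597094  0.28964502 -3.88180941] [-0.00099242  0.01158095  0.02067633] 0.21867376260330085
[ 150  150   94   56 3369] [184.51083408 171.51291184]
[265 207  25  28 473] [276.91331924 220.44186047]
[225 208  25  28 443] [236.67494357 221.59819413]
[176 301  36  23 337] [193.71513353 311.2462908 ]
pred disc [224.37439991 204.55068738] [290.19079631 237.07538374]
pred rim [229.61517289 222.90352998] [286.01171629 252.57144413]
```

The lid's disc spans columns 225 to 290 against a predicted 224 to 290, so it is centred and level over the tin. I lower it.

Emit:
arm_command(delta_pos=[[0,0,-0.02],[0,0,-0.05],[0,0,-0.08],[0,0,-0.1],[0,0,-0.11]], delta_rot=[[0,0,0],[0,0,0],[0,0,0],[0,0,0],[0,0,0]], claw=[1,1,1,1,1])

```text
t: 20.85
eef_pos: [524.9, 174.4, 95.4]
tcp_rot: [-3.141, -0.001, 2.682]
ft_force: [-0.5, -0.2, -2.7]
opening: 0.225
grip_force: 30.0
```

Emit:
arm_command(delta_pos=[[0,0,-0.01],[0,0,-0.02],[0,0,-0.03],[0,0,-0.035],[0,0,-0.04]], delta_rot=[[0,0,0],[0,0,0],[0,0,0],[0,0,0],[0,0,0]], claw=[1,1,1,1,1])

```text
t: 21.27
eef_pos: [525.4, 174.7, 86.6]
tcp_rot: [3.141, 0.0, 2.682]
ft_force: [0.5, 0.5, -3.0]
opening: 0.221
grip_force: 30.0
```

The weight is still carried, with the lids about 2 mm above home.

Emit:
arm_command(delta_pos=[[0,0,-0.003],[0,0,-0.006],[0,0,-0.009],[0,0,-0.01],[0,0,-0.01]], delta_rot=[[0,0,0],[0,0,0],[0,0,0],[0,0,0],[0,0,0]], claw=[1,1,1,1,1])

```text
t: 21.68
eef_pos: [525.5, 174.6, 84.7]
tcp_rot: [3.141, 0.0, 2.682]
ft_force: [-2.3, -1.1, 4.8]
opening: 0.224
grip_force: 30.0
```

The force changed sign and z is 70.0 mm above the table grasp, so the lids are seated with the knob still held. Now I release fully open.

Emit:
arm_command(delta_pos=[[0,0,0],[0,0,0],[0,0,0],[0,0,0],[0,0,0]], delta_rot=[[0,0,0],[0,0,0],[0,0,0],[0,0,0],[0,0,0]], claw=[1,1,0.1,0.1,0.1])

```text
t: 22.1
eef_pos: [525.5, 174.6, 84.1]
tcp_rot: [3.141, 0.0, 2.682]
ft_force: [-0.2, 0.5, -0.5]
opening: 0.377
grip_force: 0.0
```

Emit:
arm_command(delta_pos=[[0,0,0],[0,0,0],[0,0,0],[0,0,0],[0,0,0]], delta_rot=[[0,0,0],[0,0,0],[0,0,0],[0,0,0],[0,0,0]], claw=[0.1,0.1,0.1,0.1,0.1])

```text
t: 22.52
eef_pos: [525.3, 174.6, 84.1]
tcp_rot: [3.142, -0.0, 2.682]
ft_force: [0.3, -0.8, 0.1]
opening: 0.725
grip_force: 0.0
```

Emit:
arm_command(delta_pos=[[0,0,0],[0,0,0],[0,0,0],[0,0,0],[0,0,0]], delta_rot=[[0,0,0],[0,0,0],[0,0,0],[0,0,0],[0,0,0]], claw=[0.1,0.1,0.1,0.1,0.1])

```text
t: 22.93
eef_pos: [525.4, 174.6, 84.2]
tcp_rot: [3.141, 0.0, 2.682]
ft_force: [-0.4, -0.4, 0.4]
opening: 0.896
grip_force: 0.0
```

```bash
python3 - <<'E'
from h import *
s=read_camera("side")[:,:,::-1];cv2.imwrite("pics/side10.png",s);p=state();print(p["eef_pos"],p["ft_force"],p["opening"])
h=cv2.cvtColor(s,cv2.COLOR_BGR2HSV);m=cv2.inRange(h,(0,150,150),(8,255,255))|cv2.inRange(h,(174,150,150),(180,255,255));m[:190]=0;m[:,:215]=0;m[:,300:]=0
ys,xs=np.nonzero(m);print(xs.min(),xs.max(),ys.min(),ys.max(), ys[xs<=228].mean(),ys[xs>=283].mean())
a=np.linspace(0,2*np.pi,90)
for z in(89,):
    q=np.array([proj("side",[525.3+80*np.cos(x),174.6+80*np.sin(x),z]) for x in a]);print("pred",q.min(0),q.max(0),q[q[:,0].argmin()],q[q[:,0].argmax()])
print("knob",proj("side",np.array([525.3,174.6,137.])),"collar top",proj("side",np.array([525.3,174.6,113.])))
b=s.astype(int);kn=((b[:,:,2]>140)&(b[:,:,1]>100)&(b[:,:,0]<110))[205:235,245:270];yy,xx=np.nonzero(kn);print(len(xx),xx.min()+245,xx.max()+245,yy.min()+205,yy.max()+205)
E
```

```text
[525.34809531 174.61706191  84.1620295 ] [ 0.06304048  0.21813125 -0.30922512] 0.8976659486764558
226 289 220 253 237.62857142857143 236.0
pred [225.38463766 218.6965339 ] [290.05432436 252.43860463] [225.38463766 236.70953291] [290.05432436 235.37798731]
knob [257.30346957 217.67093909] collar top [257.55342753 226.19668397]
309 245 269 205 221
```

The disc spans columns 226 to 289 and rows 220 to 253, which matches a level, seated lid. Next I lower the open fingers round the collar.

Emit:
arm_command(delta_pos=[[0,0,-0.025],[0,0,-0.05],[0,0,-0.07],[0,0,-0.08],[0,0,-0.084]], delta_rot=[[0,0,0],[0,0,0],[0,0,0],[0,0,0],[0,0,0]], claw=[0.1,0.1,0.1,0.1,0.1])

```text
t: 23.4
eef_pos: [525.0, 174.5, 62.3]
tcp_rot: [-3.141, -0.001, 2.682]
ft_force: [-0.0, -0.1, -0.3]
opening: 0.901
grip_force: 0.0
```

Emit:
arm_command(delta_pos=[[0,0,0],[0,0,0],[0,0,0],[0,0,0],[0,0,0]], delta_rot=[[0,0,0],[0,0,0],[0,0,0],[0,0,0],[0,0,0]], claw=[0.1,0.1,0.1,0.1,0.1])

```text
t: 23.82
eef_pos: [525.4, 174.6, 63.4]
tcp_rot: [3.141, 0.0, 2.682]
ft_force: [0.0, -0.3, 0.5]
opening: 0.898
grip_force: 0.0
```

Emit:
arm_command(delta_pos=[[0,0,0],[0,0,0],[0,0,0],[0,0,0],[0,0,0]], delta_rot=[[0,0,0],[0,0,0],[0,0,0],[0,0,0],[0,0,0]], claw=[0.4,0.4,0.45,0.5,0.5])

```text
t: 24.23
eef_pos: [525.3, 174.6, 63.2]
tcp_rot: [3.142, 0.0, 2.682]
ft_force: [0.4, 0.4, -0.2]
opening: 0.607
grip_force: 0.0
```

Emit:
arm_command(delta_pos=[[0,0,0],[0,0,0],[0,0,0],[0,0,0],[0,0,0]], delta_rot=[[0,0,0],[0,0,0],[0,0,0],[0,0,0],[0,0,0]], claw=[1,1,1,1,1])

```text
t: 24.65
eef_pos: [525.3, 174.6, 63.2]
tcp_rot: [3.142, -0.0, 2.682]
ft_force: [0.0, 0.9, 0.6]
opening: 0.516
grip_force: 30.0
```

Emit:
arm_command(delta_pos=[[0,0,0],[0,0,0],[0,0,0],[0,0,0],[0,0,0]], delta_rot=[[0,0,0],[0,0,0],[0,0,0],[0,0,0],[0,0,0]], claw=[1,1,1,1,1])

```text
t: 25.07
eef_pos: [525.3, 174.6, 63.1]
tcp_rot: [3.142, -0.0, 2.682]
ft_force: [0.3, 0.4, -0.1]
opening: 0.511
grip_force: 30.0
```

The collar is gripped (49 mm). I lift straight up 85 mm, slowly, in two calls, and then settle.

Emit:
arm_command(delta_pos=[[0,0,0.01],[0,0,0.03],[0,0,0.06],[0,0,0.1],[0,0,0.15]], delta_rot=[[0,0,0],[0,0,0],[0,0,0],[0,0,0],[0,0,0]], claw=[1,1,1,1,1])

```text
t: 25.48
eef_pos: [525.2, 174.6, 101.5]
tcp_rot: [-3.141, -0.0, 2.682]
ft_force: [-0.2, 0.6, -1.4]
opening: 0.513
grip_force: 30.0
```

Emit:
arm_command(delta_pos=[[0,0,0.05],[0,0,0.1],[0,0,0.15],[0,0,0.18],[0,0,0.19]], delta_rot=[[0,0,0],[0,0,0],[0,0,0],[0,0,0],[0,0,0]], claw=[1,1,1,1,1])

```text
t: 25.9
eef_pos: [525.9, 174.7, 150.0]
tcp_rot: [3.14, 0.002, 2.682]
ft_force: [-0.1, -0.1, -1.3]
opening: 0.515
grip_force: 30.0
```

Emit:
arm_command(delta_pos=[[0,0,0],[0,0,0],[0,0,0],[0,0,0],[0,0,0]], delta_rot=[[0,0,0],[0,0,0],[0,0,0],[0,0,0],[0,0,0]], claw=[1,1,1,1,1])

```text
t: 26.32
eef_pos: [525.2, 174.6, 147.6]
tcp_rot: [-3.141, -0.001, 2.682]
ft_force: [0.3, -0.5, -1.8]
opening: 0.513
grip_force: 30.0
```

Emit:
arm_command(delta_pos=[[0,0,0],[0,0,0],[0,0,0],[0,0,0],[0,0,0]], delta_rot=[[0,0,0],[0,0,0],[0,0,0],[0,0,0],[0,0,0]], claw=[1,1,1,1,1])

```text
t: 26.73
eef_pos: [525.4, 174.6, 148.2]
tcp_rot: [3.141, 0.0, 2.682]
ft_force: [0.1, -0.1, -1.5]
opening: 0.515
grip_force: 30.0
```

```bash
python3 - <<'E'
from h import *
s=read_camera("side")[:,:,::-1];cv2.imwrite("pics/side11.png",s);p=state();print(p["t"],p["eef_pos"],p["tcp_rot"],p["ft_force"],p["moment"],p["opening"],p["grip_force"])
h=cv2.cvtColor(s,cv2.COLOR_BGR2HSV);m=cv2.inRange(h,(0,150,60),(8,255,255))|cv2.inRange(h,(174,150,60),(180,255,255));m[:160]=0;m[:,:215]=0;m[:,305:]=0
n,l,st,c=cv2.connectedComponentsWithStats(m)
for k in range(1,n):
    if st[k,4]>60: print("red",st[k])
g=s[195:290,257].tolist();print("col257",[(195+i,*map(int,v[::-1])) for i,v in enumerate(g) if i%3==0])
a=np.linspace(0,2*np.pi,90)
for z,r in((174,80),(86,70),(161,80)):
    q=np.array([proj("side",[525.3+r*np.cos(x),174.6+r*np.sin(x),z]) for x in a]);print(z,r,q.min(0),q.max(0))
print("knob",proj("side",np.array([525.3,174.6,137.])))
E
```

```text
26.7833 [525.35610036 174.63636223 148.15633954] [3.14148564e+00 2.15690568e-05 2.68184440e+00] [-0.87471    -0.23490661 -1.89802015] [ 0.00959553 -0.04021563 -0.03154994] 0.5137909037119756 29.999808920547366
red [215 163   9  19  74]
red [271 165  18  10  61]
red [ 224  192   66   34 1465]
red [ 230  245   55   36 1396]
col257 [(195, 52, 34, 36), (198, 51, 37, 39), (201, 53, 40, 37), (204, 47, 33, 28), (207, 42, 30, 26), (210, 129, 40, 35), (213, 138, 36, 28), (216, 136, 33, 17), (219, 140, 40, 25), (222, 120, 37, 21), (225, 119, 49, 28), (228, 123, 93, 33), (231, 124, 91, 39), (234, 124, 91, 35), (237, 127, 104, 72), (240, 142, 137, 124), (243, 139, 137, 119), (246, 155, 148, 133), (249, 164, 159, 142), (252, 145, 132, 118), (255, 112, 40, 28), (258, 116, 40, 30), (261, 118, 37, 28), (264, 116, 38, 24), (267, 118, 40, 32), (270, 115, 43, 31), (273, 113, 35, 24), (276, 115, 35, 23), (279, 116, 36, 26), (282, 120, 77, 38), (285, 130, 86, 47), (288, 126, 83, 40)]
174 80 [223.30228828 189.57335869] [290.33560637 220.73747122]
86 70 [229.52784812 221.57694026] [286.01776995 251.14874225]
161 80 [223.63057493 194.15569104] [290.29126694 225.74392971]
knob [257.30346957 217.67093909]
```

The outer lid is held level at about 171 mm (rows 192 to 226, as predicted). The brass stem and knob and the aluminium flange (down to row 252) are seated below it. The carried load of 1.5–1.9 N matches one outer lid, so I hand in.

```bash
python3 -c "
from cell import *
print(job_done())"
```

```text
the job is handed in; nothing more can be done
None
```

Job handed in at about 27 s with no verdict returned: my measurements show both pins home, the inner lid seated on the tin and the outer lid held level about 171 mm above the tin's underside; the reported TCP height was about 30 mm too low, so I corrected for it after one empty grasp that disturbed nothing.

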